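# Demould a cast pastel stick with the pushing dowel

### The job

One of the three slanting mould tubes in the plywood rack still holds its cast pastel stick, stuck with its end showing at the lower mouth. Slide the empty wooden tray under that lower mouth and let go of it, then take the turned pusher (the dowel with the thicker grip) from the wooden block, enter it in the top of that tube and push the stick, steadily and gently, right out of the lower end so that it drops into the tray. Stand the pusher back in its middle hole of the block, leave the stick lying in the tray, do not touch the brittle stick with the gripper, and leave everything else where it stands.

Things in the scene. Friction and masses are not known exactly. Their poses are not given: they have to be found in the camera images.
- rack: Fixed plywood rack, 235 mm wide (y), origin on the table in mid-width. x is level and points the way the sticks come out. On its sloping plank three PVC tubes: lower mouths at x = +30, y = -60, 0, +60 mm, 85 mm high; upper mouths at x = -27 mm, 167 mm high. Base 18 mm thick, x = -105 to -5 mm; nothing beyond x = -5 mm below 60 mm height: the tray goes in from +x.
- tube_full: The tube with the stick in it (its place in the row changes; the other two look alike but are empty). Fixed grey PVC, outside 33 mm, bore 27 mm, 100 mm long. Origin: centre of its lower mouth. z runs up the bore, 35 degrees from vertical; push along -z. x is square to the bore, towards its upper side.
- tube_top (a point): Centre of the upper mouth of that tube, 100 mm up the bore from the lower mouth (same axes as the tube).
- tube_end (a point): Centre of the lower mouth of that tube, 85 mm above the table. The tube wall's lowest point is 75 mm above the table; the stick's end hangs below the mouth, down to about 62 mm above the table.
- drop (a point): The point where the stick comes down: 6 mm above the table, 40 mm out from the lower mouth along the rack's x. The tray must stand around this point.
- stick_mid (a point): Middle of the cast pastel stick: earth-red cylinder, 24 mm thick, 50 mm long (its z), 40 g, brittle (40 N at most). Starts with its lower end 6 to 18 mm out of the lower mouth. A tight spot 7 to 25 mm up the bore grips it: sliding takes 3 to 15 N, and it slides out by itself only when its top is past that spot, so push until the pusher's foot is level with the lower mouth.
- tray_mid (a point): Middle (half-way up, 21 mm above its underside) of the empty loose wooden tray, 200 g, outside 150 mm along x, 110 mm along y, floor 6 mm. End boards (at x = +70 and -70 mm) 10 mm thick, 42 mm high: pinch one from above. Side walls 8 mm thick, 26 mm high. It passes under the mouth standing or lifted up to 15 mm.
- pusher_grip (a point): Middle of the pusher's grip. Turned wooden dowel, 195 mm long, 60 g: rod of diameter 18 mm, 135 mm long, and above it a round grip of diameter 30 mm, 60 mm long; this point is 165 mm from the foot. z runs from foot to grip. Starts upright in the block's middle hole, this point 180 mm above the table.
- pusher_tip (a point): The flat foot (chamfered 2 mm) of the pusher, at the end of its axis.
- block: Fixed beech block, 170 mm (x) by 75 mm (y), 60 mm high, origin under its centre. Holes in a row along x, 45 mm deep: 32 mm wide at x = -53 mm with a thick rod, 24 mm in the middle with the pusher, 14 mm at x = +53 mm with a brush. The fingers have room beside the pusher only across the row (along y).
- hole (a point): Centre of the mouth of the block's middle hole, diameter 24 mm, 60 mm above the table; its floor is 15 mm above the table.
- rod: Bystander: plain wooden rod, diameter 28 mm, 150 mm long, standing in the block (top 165 mm above the table). It is too thick for the tubes. Origin at its foot.
- brush: Bystander: paint brush, 160 mm long, handle diameter 10 mm, standing bristles up in the block (top 175 mm above the table). Origin at its foot.
- ink_jar: Bystander: glass jar of black ink with a brass lid, diameter 72 mm, 125 mm high, beside the place of the tray. Origin under its centre.
- paint_pot: Bystander: small white paint pot, diameter 42 mm, 62 mm high, beyond the place of the tray. Origin under its centre.
- jar_lid: Bystander: loose brass jar lid lying on the table, diameter 62 mm, 13 mm high. Origin under its centre.
- eraser: Bystander: eraser, 42 x 18 x 12 mm. Origin under its centre.

How it is judged:
By the outcome, as a careful person would: the job done as asked, in the order asked, and still so for the second after the job is handed in, with the robot touching nothing.
It also fails if it takes over 67 s, if anything falls off the work surface, if the arm or the gripper's body presses on something with over 40 N, if the wrist force passes 120 N, or if a joint passes its speed limit or range.

### The arm

A 6-joint arm with a two-finger parallel gripper is mounted at the origin on the work surface. World frame = base frame: x ahead of the robot, y to its left, z up, the work surface at z = 0. Lengths are in m, angles in rad, forces in N, time in s.
With the tool pointing down it reaches from about 0.35 to 0.725 m from the base axis. Payload 4.3 kg.
Tool frame: the origin (TCP) lies midway between the tips of the shut fingers; the grasp point (between the pads) lies 19 mm behind it (r.tcp_to_grasp is the z of the grasp point in the tool frame, in m); z points along the fingers, y is the line along which they close (so a half turn about z gives the same grasp; the last joint's range is limited). The gripper opens to 85 mm and grips with 20 to 120 N. Pads are 22 mm wide; open, the fingers measure 114 mm over their backs; the gripper's body (76 mm by 85 mm) begins 54 mm behind the grasp point. The pads swing forward as they close: fully open they stand 13 mm farther back than shut.
Start: joints at [1.112, 0.377, 0.081, 1.274, 0, 1.46], TCP at [0.197, 0.54, 0.231] pointing down, gripper open.
Joint ranges: [-2.72, 2.72], [-0.84, 1.66], [-1.02, 1.22], [-1.77, 2.12], [-1.37, 1.28], [-3.14, 3.14]. Speed limits (rad/s): [2.57, 2.57, 3.14, 3.14, 3.14, 3.14].

### API

Orientations are given as a unit quaternion [w, x, y, z].
In Python, from station import r, open_gripper, gripper_close, kin, read_camera gives the robot as it stands. Calls block until the motion is done:
- r.movep(position, orientation): joint-space move of the TCP to a pose.
- r.servo_line(position, frame=None, speed=0.15, contact_N=None): straight line of the TCP; frame=None keeps the orientation; speed is the mean speed in m/s. With contact_N (N) it stops when the force on the tool has changed by that much, and returns True; else False.
- r.move_joints(angles): joint-space move.
- open_gripper() and gripper_close(): open the fingers fully, or close them until they stop; the grip force is fixed at half the most.
- r.dwell(seconds).
- kin.solve_ik(position, orientation): joint angles nearest the present ones, or None.
- read_camera(name): name is "scene" or "top" or "wrist"; returns a dict with "image" (420x560x3 uint8, blue, green, red), "range_z" (420x560 float32, m along the optical axis (not along the pixel's ray), 0 where there is no reading), "camera_matrix" (3x3 intrinsics, pixels), "xyz" and "orientation" of the camera in the world. Camera axes: x right, y down, z forward; pixel columns grow to the right and rows downward; lengths in m; the calibration is good to about 2 mm. The wrist camera is an equidistant fisheye: a pixel r from the principal point sees the ray r / f radians off the axis. A picture is of the moment at which its call begins.
A pose or a line that the arm cannot do raises r.Unreachable and nothing moves.
- r.sign_off(): hands the job in; it is judged then, once.
Readings, each from a call of its own:
- r.current_clock(): time.
- r.current_joint_pos(): joint angles.
- r.current_qvel(): joint speeds.
- r.current_joint_efforts(): joint torques, N m.
- r.current_ee_pos(): TCP position.
- r.current_tcp_rot(): TCP orientation.
- r.current_contact_force(): force on the tool from outside, world axes, zero at the start.
- r.current_moment(): the same for the moment, N m.
- r.current_opening(): finger opening in m.
- r.current_gripper_force(): force on a finger pad.
Only numpy, scipy, OpenCV 4.12 (cv2) and the standard library are available. Lean on these libraries where they do the work, as an engineer would, in place of code of your own. Each camera call takes 0.05 s, during which the arm holds its last target. There are 200 camera calls.

## Working session

There is one attempt and no reset: what is moved stays moved. The work goes in short steps, each a Python script; the robot and the scene stay as the last script left them, time stands still between calls to the robot, and variables do not carry over. Pictures are saved under pics/ and viewed, at most 10 in all, crops included, and the job is handed in when it is done.

```bash
ls; mkdir -p pics
python3 - <<'E'
from station import r, read_camera
import cv2, numpy as np
for n in("scene","top"):
    c=read_camera(n); cv2.imwrite(f"pics/{n}0.png",c["image"]); np.savez(f"{n}0.npz",**c)
    print(n,c["camera_matrix"].tolist(),c["xyz"],c["orientation"])
print(r.current_clock(),r.tcp_to_grasp,r.current_tcp_rot())
E
```

```text
pics
scene [[411.2601749600651, 0.0, 280.4533316978608], [0.0, 411.2601749600651, 208.0540124848764], [0.0, 0.0, 1.0]] [1.00114745 0.67526789 0.68081135] [-0.11828798  0.22678496  0.8523978  -0.45606416]
top [[502.15043298832666, 0.0, 273.81299597495115], [0.0, 502.15043298832666, 207.7362323323717], [0.0, 0.0, 1.0]] [ 0.49510249 -0.01154353  1.45169518] [ 0.03656868 -0.70202662  0.71080132 -0.0241421 ]
0.1 -0.0187 [-2.50481106e-04  1.73500489e-01  9.84833344e-01 -8.95742974e-04]
```

View pics/scene0.png

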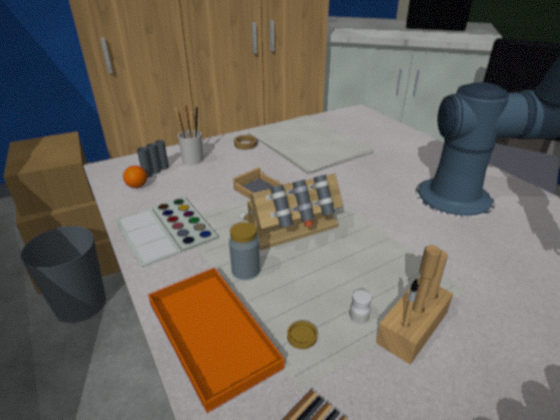

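View pics/top0.png

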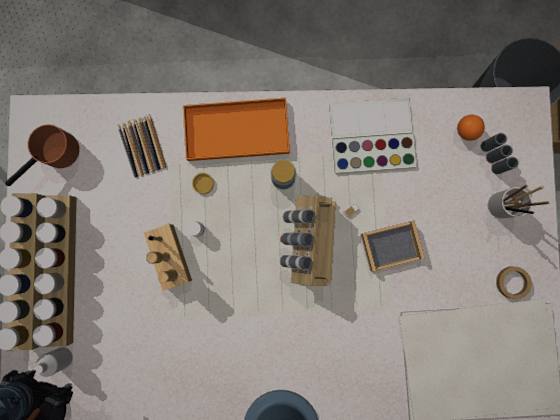

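The scene view shows the rack at about (297,210), with the red stick end near (308,224). The tray is behind it at (258,183), the block at (415,320) and the ink jar at (244,250). In the top view the tray is at (393,247), the rack at (312,240) with its mouths facing left, and the block at (167,258).

```bash
cat > h.py <<'E'
import numpy as np, cv2
from scipy.spatial.transform import Rotation as R
def cloud(c):
    K=c["camera_matrix"];z=c["range_z"];v,u=np.mgrid[:z.shape[0],:z.shape[1]]
    p=np.stack([(u-K[0,2])/K[0,0]*z,(v-K[1,2])/K[1,1]*z,z],-1)
    q=c["orientation"]; P=p@R.from_quat(np.roll(q,-1)).as_matrix().T+c["xyz"]
    P[z==0]=np.nan
    return P
def rect(P,m):
    q=P[m][:,:2]; b=cv2.minAreaRect(q.astype(np.float32)*1000); return b,len(q)
E
python3 - <<'E'
from h import *
t=np.load("top0.npz");s=np.load("scene0.npz")
a=cv2.resize(t["image"][140:320,130:440],None,fx=2.5,fy=2.5,interpolation=3)
b=cv2.resize(s["image"][165:255,220:360],None,fx=5,fy=5,interpolation=3)
cv2.imwrite("pics/a.png",a);cv2.imwrite("pics/b.png",b)
P=cloud(t);Q=cloud(s)
z=P[...,2]
print("table",np.nanmedian(z[280:310,200:280]))
def show(n,P,v0,v1,u0,u1,lo,hi):
    m=np.zeros(P.shape[:2],bool);m[v0:v1,u0:u1]=1;m&=(P[...,2]>lo)&(P[...,2]<hi)
    (c,sz,an),k=rect(P,m);print(n,np.round(c,1),np.round(sz,1),round(an,1),k,np.round(np.nanmedian(P[m],0),4))
show("tray",P,215,280,355,430,.03,.06)
show("ink",P,155,195,265,300,.11,.14)
show("pot",P,215,240,185,208,.05,.075)
show("lid",P,170,200,190,220,.006,.03)
show("blocktop",P,220,292,140,195,.053,.066)
show("tops",P,220,292,140,195,.15,.25)
for n,(v0,v1,u0,u1) in dict(brush=(230,246,145,165),mid=(249,264,140,165),rod=(264,284,158,180)).items():
    show(n,P,v0,v1,u0,u1,.1,.25)
show("rackall",P,190,292,278,340,.01,.25)
show("rackbase",P,190,292,278,340,.01,.03)
show("racktop",P,190,292,278,340,.14,.25)
# red stick in scene
hsv=cv2.cvtColor(s["image"],cv2.COLOR_BGR2HSV)
m=((hsv[...,0]<8)|(hsv[...,0]>172))&(hsv[...,1]>110)&(hsv[...,2]>50);m[:165]=0;m[255:]=0;m[:,:230]=0;m[:,350:]=0
v,u=np.nonzero(m);print("red",len(u),u.mean(),v.mean(),np.nanmedian(Q[m],0))
E
```

```text
table 0.0011230407819602384
tray [ 507.2 -318.6] [108.6 152. ] 13.6 367 [ 0.5061 -0.3478  0.041 ]
ink [708.6 -13.2] [56.2 59. ] 89.4 407 [ 0.708  -0.0142  0.1252]
pot [562.8 235.9] [37.3 36.2] 89.7 152 [0.5616 0.2353 0.0619]
lid [690.3 213.9] [85.4 85.2] 89.4 199 [0.6913 0.2181 0.0093]
blocktop [494.2 283.1] [170.2 144.1] 18.1 1344 [0.5012 0.3076 0.0604]
tops [480.2 312.6] [125.4  30.1] 19.3 292 [0.478  0.3047 0.1747]
brush [534.7 329.8] [10.9  9.3] 3.8 37 [0.5334 0.3271 0.1587]
mid [482.7 313.4] [28.9 27.8] 85.1 179 [0.4838 0.3077 0.2077]
rod [434.3 295.9] [25.2 26. ] 89.9 142 [0.4349 0.2916 0.1635]
rackall [527.6 -79. ] [150.7 272.3] 85.6 3944 [ 0.5245 -0.0828  0.116 ]
rackbase [ 523.7 -130.6] [ 47.3 272.3] 85.6 1203 [ 0.5192 -0.131   0.0181]
racktop [525.3 -72.8] [ 80.  234.9] 85.4 1304 [ 0.5248 -0.0806  0.1525]
red 5 307.4 220.6 [ 0.53646233 -0.01463697  0.08698612]
```

View pics/a.png

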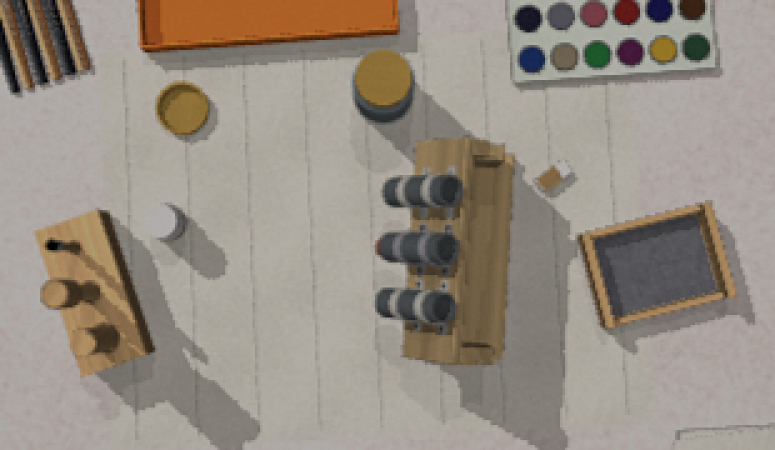

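View pics/b.png

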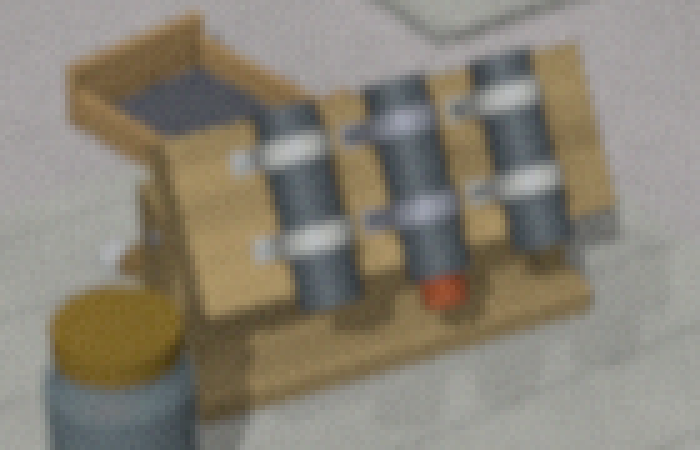

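Picture a shows the tubes at (420,190), (418,247) and (415,304), the brush at (55,243), the pusher at (62,292), the rod at (97,338) and the tray at (657,263). In picture b the red stick end shows at (444,292), under the middle tube. Next I fit the rack pose from the tube points and check reachability for the whole plan.

```bash
cat >> h.py <<'E'
def Rz(a): return R.from_euler('z',a).as_matrix()
S35,C35=np.sin(np.radians(35)),np.cos(np.radians(35))
def quat(zt,yt):
    zt=np.array(zt,float);zt/=np.linalg.norm(zt);yt=np.array(yt,float);yt-=zt*(yt@zt);yt/=np.linalg.norm(yt)
    return np.roll(R.from_matrix(np.c_[np.cross(yt,zt),yt,zt]).as_quat(),1)
E
python3 - <<'E'
from h import *
from scipy.optimize import least_squares
ax=np.array([-S35,0,C35])
for n in("top","scene","both"):
    pts=[]
    for k in(("top","scene") if n=="both" else (n,)):
        c=np.load(k+"0.npz");P=cloud(c);h=cv2.cvtColor(c["image"],cv2.COLOR_BGR2HSV)
        m=(h[...,1]<75)&(h[...,2]<135)&(P[...,2]>.085)&(P[...,2]<.19)&(abs(P[...,0]-.525)<.1)&(abs(P[...,1]+.07)<.09)
        pts.append(P[m])
    p=np.vstack(pts)
    def f(v):
        q=(p-[v[0],v[1],v[3] if n!="x" else 0])@Rz(v[2])
        ds=[]
        for y in(-.06,0,.06):
            d=q-[.030,y,.085]; ds.append(np.linalg.norm(np.cross(d,ax),axis=1)-.0165)
        ds=np.array(ds); return ds[abs(ds).argmin(0),np.arange(len(p))]*1000
    s=least_squares(f,[.525,-.07,np.radians(85.5),0],loss="soft_l1",x_scale=[.01,.01,.1,.01])
    print(n,len(p),s.x,np.degrees(s.x[2]),np.median(abs(s.fun)))
# upper extents along axis in fitted frame
    q=(p-[s.x[0],s.x[1],s.x[3]])@Rz(s.x[2])-[.03,0,.085]
    print(np.percentile(q@ax,[.5,2,98,99.5]))
c=np.load("scene0.npz");Q=cloud(c)
g=(abs(Q[...,0]-.483)<.03)&(abs(Q[...,1]-.313)<.03)
for lo,hi in((.09,.14),(.155,.2),(.205,.22)):
    m=g&(Q[...,2]>lo)&(Q[...,2]<hi);print(lo,m.sum(),rect(Q,m)[0] if m.sum()>3 else 0,np.nanmean(Q[m],0))
t=np.load("top0.npz");P=cloud(t)
m=np.zeros(P.shape[:2],bool);m[249:264,135:170]=1;m&=(P[...,2]>.195)
print(rect(P,m),P[m][:,2].max())
for k in((.035,.05),):
    m=np.zeros(Q.shape[:2],bool);m[165:200,225:285]=1;m&=(Q[...,2]>k[0])&(Q[...,2]<k[1])&(Q[...,1]<-.2);print("tray scene",rect(Q,m))
m=(abs(Q[...,2]-.06)<.004)&(abs(Q[...,0]-.49)<.13)&(abs(Q[...,1]-.31)<.09);print("block scene",rect(Q,m))
E
```

```text
top 1301 [ 0.52441565 -0.07600092  1.49196391  0.0391351 ] 85.48323500639897 1.5066710361725661
[-0.04582941 -0.04273077  0.05463101  0.05610081]
scene 1453 [ 0.32236297 -3.84298196  1.51254842  5.46088067] 86.66264089912096 4.744714350646284
[-6.65122089 -6.64971819 -6.55383526 -6.55213745]
both 2754 [ 0.52989283 -0.01581594  1.49240467 -0.04948668] 85.50848868623369 1.4671186681784023
[0.06118281 0.06312032 0.16002439 0.16244648]
0.09 190 ((488.63812255859375, 316.6251220703125), (10.719770431518555, 17.566673278808594), 40.846656799316406) [0.48954915 0.31663874 0.11558608]
0.155 328 ((490.53759765625, 317.462890625), (17.057537078857422, 29.72454071044922), 34.089962005615234) [0.49310038 0.31951045 0.17773994]
0.205 152 ((485.21258544921875, 313.400634765625), (29.131793975830078, 28.063983917236328), 85.77210235595703) [0.48649734 0.31485329 0.20821189]
(((482.560302734375, 313.9755859375), (28.36568832397461, 27.33514976501465), 89.36249542236328), 123) 0.21580330607122167
tray scene (((488.46246337890625, -351.78692626953125), (96.64700317382812, 164.03436279296875), 47.05821990966797), 102)
block scene (((497.51513671875, 276.0416259765625), (173.61129760742188, 153.6428985595703), 19.048542022705078), 2004)
```

Run:
```python
from h import *
from scipy.optimize import least_squares
from station import kin,r
ax=np.array([-S35,0,C35]);sx={}
for n in("top","scene","both"):
    pts=[]
    for k in(("top","scene") if n=="both" else (n,)):
        c=np.load(k+"0.npz");P=cloud(c);h=cv2.cvtColor(c["image"],cv2.COLOR_BGR2HSV)
        m=(h[...,1]<75)&(h[...,2]<135)&(P[...,2]>.085)&(P[...,2]<.19)&(abs(P[...,0]-.525)<.1)&(abs(P[...,1]+.07)<.09)
        pts.append(P[m])
    p=np.vstack(pts)
    def f(v):
        q=(p-[v[0],v[1],0])@Rz(v[2])
        ds=np.array([np.linalg.norm(np.cross(q-[.03,y,.085],ax),axis=1)-.0165 for y in(-.06,0,.06)])
        return ds[abs(ds).argmin(0),np.arange(len(p))]*1000
    s=least_squares(f,[.525,-.07,1.492],loss="soft_l1",x_scale=[.01,.01,.1]).x;sx[n]=s
    q=(p-[s[0],s[1],0])@Rz(s[2])-[.03,0,.085]
    print(n,s,np.degrees(s[2]),np.percentile(q@ax,[.5,2,98,99.5]),np.median(abs(f(s))))
s=sx["both"];M=Rz(s[2]);o=np.array([s[0],s[1],0])
W=lambda p:M@p+o
print("top mouth",W([-.027,0,.167]),"end",W([.03,0,.085]))
d=M@[S35,0,-C35]; foot=W([-.027,0,.167])-d*.03
for a in range(0,360,30):
    y=R.from_rotvec(np.radians(a)*d).apply(M@[0,1,0]);q=quat(d,y);res=[]
    for t in(0,.03,.08,.13):
        j=kin.solve_ik(foot+d*(t-.165+.0187),q);res.append(None if j is None else np.round(j,2).tolist())
    print(a,res[0],res[-1],[x is not None for x in res])
```

```text
top [ 0.52657365 -0.04868333  1.491964  ] 85.48324045911997 [0.00194573 0.00504437 0.10240614 0.10387594] 1.5066651874739747
scene [ 0.52772836 -0.05170693  1.49429009] 85.61651544238559 [-2.72322089e-05  1.30427579e-03  9.73058678e-02  9.86748510e-02] 1.0765971188451753
both [ 0.52717927 -0.05036047  1.49240467] 85.5084891520881 [0.00077074 0.00270824 0.09961231 0.1020344 ] 1.467118333695513
top mouth [ 0.52506486 -0.07727755  0.167     ] end [ 0.52952861 -0.0204526   0.085     ]
0 [-0.72, 0.59, 0.45, 1.83, 0.48, -2.31] [-0.61, 0.52, 0.07, 1.46, 0.52, -2.2] [True, True, True, True]
30 [-0.72, 0.59, 0.45, 1.83, 0.48, -1.78] [-0.61, 0.52, 0.07, 1.46, 0.52, -1.67] [True, True, True, True]
60 [-0.72, 0.59, 0.45, 1.83, 0.48, -1.26] [-0.61, 0.52, 0.07, 1.46, 0.52, -1.15] [True, True, True, True]
90 [-0.72, 0.59, 0.45, 1.83, 0.48, -0.74] [-0.61, 0.52, 0.07, 1.46, 0.52, -0.63] [True, True, True, True]
120 [-0.72, 0.59, 0.45, 1.83, 0.48, -0.21] [-0.61, 0.52, 0.07, 1.46, 0.52, -0.1] [True, True, True, True]
150 [-0.72, 0.59, 0.45, 1.83, 0.48, 0.31] [-0.61, 0.52, 0.07, 1.46, 0.52, 0.42] [True, True, True, True]
180 [-0.72, 0.59, 0.45, 1.83, 0.48, 0.83] [-0.61, 0.52, 0.07, 1.46, 0.52, 0.94] [True, True, True, True]
210 [-0.72, 0.59, 0.45, 1.83, 0.48, 1.36] [-0.61, 0.52, 0.07, 1.46, 0.52, 1.47] [True, True, True, True]
240 [-0.72, 0.59, 0.45, 1.83, 0.48, 1.88] [-0.61, 0.52, 0.07, 1.46, 0.52, 1.99] [True, True, True, True]
270 [-0.72, 0.59, 0.45, 1.83, 0.48, 2.4] [-0.61, 0.52, 0.07, 1.46, 0.52, 2.51] [True, True, True, True]
300 [-0.72, 0.59, 0.45, 1.83, 0.48, 2.93] [-0.61, 0.52, 0.07, 1.46, 0.52, 3.04] [True, True, True, True]
330 [-0.72, 0.59, 0.45, 1.83, 0.48, -2.83] [-0.61, 0.52, 0.07, 1.46, 0.52, -2.72] [True, True, True, True]
```

```bash
cat >> h.py <<'E'
G=.0187
rk=np.array([.52718,-.05036,0]);Mr=Rz(1.4924)
W=lambda p:Mr@p+rk
E
python3 - <<'E'
from h import *
from station import *
p=r.current_ee_pos(); r.servo_line(p+np.array([0,0,.09]),speed=.2)
a=np.radians(103.6);yt=[np.cos(a),np.sin(a),0]
b=np.array([.5072,-.3186])+.07*np.array(yt[:2])
qs=[quat([0,0,-1],np.array(yt)*s) for s in(1,-1)]
up=[*b,.16]
js=[kin.solve_ik(up,q) for q in qs];print(js)
q=qs[int(np.argmin([abs(j[5]) if j is not None else 9 for j in js]))]
r.movep(up,q);print(r.current_clock(),r.current_ee_pos())
c=r.servo_line([*b,.031-G],speed=.12,contact_N=8);print("contact",c,r.current_ee_pos())
gripper_close();print(r.current_opening(),r.current_gripper_force(),r.current_clock())
E
```

```text
[array([-0.58721184,  0.35889802, -0.13300116,  1.07889715,  0.        ,
       -0.82457662]), array([-0.58721184,  0.35889802, -0.13300116,  1.07889715,  0.        ,
        2.31701603])]
3.7 [ 0.49112484 -0.2500363   0.16013698]
contact False [ 0.491409   -0.25097687  0.01306533]
0.009094302304326791 59.083730578422546 5.7583
```

Run:
```python
from h import *
from station import *
p=r.current_ee_pos()
r.servo_line([p[0],p[1],.235],speed=.2)
q=quat([0,0,-1],Mr@[1,0,0]); q0=r.current_tcp_rot()
if abs(R.from_quat(np.roll(q0,-1)).inv().__mul__(R.from_quat(np.roll(q,-1))).magnitude())>1: q=quat([0,0,-1],Mr@[-1,0,0])
off=r.current_ee_pos()[2]
r.servo_line(W([.205,0,.235]),q,speed=.25)
print(r.current_ee_pos(),r.current_opening(),r.current_contact_force(),r.current_clock())
c=read_camera("scene");cv2.imwrite("pics/c.png",c["image"]);np.savez("c.npz",**c)
```

```text
[0.54310645 0.15322416 0.23497407] 0.008815622661225543 [-0.14183756  0.52345881 -2.8880652 ] 8.8083
```

View pics/c.png

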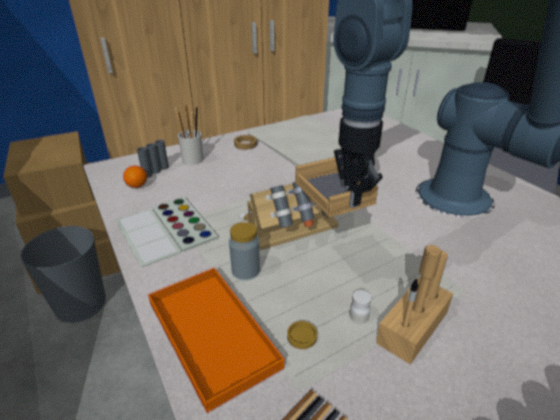

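The tray hangs level at (337,185), clear of the rack. Now I lower it and slide it in.

Run:
```python
from h import *
from station import *
r.servo_line(W([.205,0,.019]),speed=.2,contact_N=10)
print(r.current_ee_pos(),r.current_contact_force())
print(r.servo_line(W([.148,0,.019]),speed=.08,contact_N=8))
print(r.servo_line(W([.148,0,.012]),speed=.03,contact_N=4),r.current_ee_pos())
open_gripper();r.dwell(.2)
r.servo_line(W([.150,0,.26]),speed=.25)
r.movep([.45,.2,.32],r.current_tcp_rot())
print(r.current_clock())
for n in("scene","top"):
    c=read_camera(n);np.savez(n+"d.npz",**c);
    if n=="scene":cv2.imwrite("pics/d.png",c["image"][100:])
c=np.load("topd.npz");P=cloud(c);Q=(P-rk)@Mr
m=(abs(Q[...,0]-.09)<.09)&(abs(Q[...,1])<.075)&(Q[...,2]>.03)&(Q[...,2]<.05);m&=~((Q[...,0]<.04)&(Q[...,2]>.046))
print(rect(Q,m))
```

```text
[0.54440287 0.1541127  0.02017838] [-0.08850784  0.93423904 -1.76428135]
False
True [0.53943709 0.0977279  0.01254976]
13.9417
(((83.12551879882812, -0.46331787109375), (144.0290069580078, 108.63617706298828), 0.2987358570098877), 196)
```

View pics/d.png

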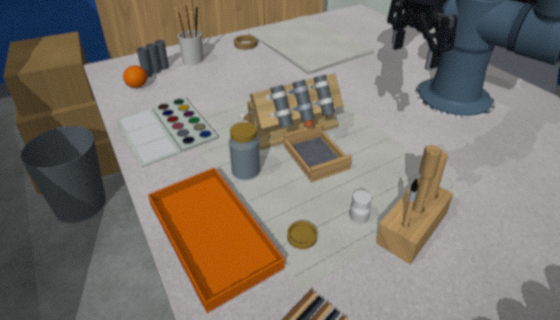

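The tray stands under the middle mouth, centred about 80 mm out in the rack frame and square to it. Picture d shows it at (318,153). Next is the pusher.

```bash
cat >> h.py <<'E'
PX,PY=.4840,.3136
L=.165-G
d=Mr@[S35,0,-C35]
def tcp_foot(s): return W([-.027,0,.167])+d*(s-L)   # foot s past the upper mouth
E
python3 - <<'E'
from h import *
from station import *
a=np.radians(108.7);yt=np.array([np.cos(a),np.sin(a),0])
best=None
for s in(1,-1):
    q=quat([0,0,-1],s*yt);j=kin.solve_ik([PX,PY,.1613],q)
    print(s,None if j is None else j.round(2))
    if j is not None and (best is None or abs(j[5]-r.current_joint_pos()[5])<best[0]): best=(abs(j[5]-r.current_joint_pos()[5]),q)
q=best[1]
# push orientation: smallest rotation taking straight down to d
ro,_=R.align_vectors([d],[[0,0,-1]]); ang=np.radians(35)
axis=np.cross([0,0,-1],d);axis/=np.linalg.norm(axis)
qp=np.roll((R.from_rotvec(axis*ang)*R.from_quat(np.roll(q,-1))).as_quat(),1);np.save("qp.npy",qp);np.save("qg.npy",q)
for x in(-.12,0,.1):print(x,kin.solve_ik(tcp_foot(x),qp))
print(kin.solve_ik([PX,PY,.365],q))
r.movep([PX,PY,.29],q)
c=r.servo_line([PX,PY,.1613],speed=.12,contact_N=6);print("contact",c,r.current_ee_pos())
gripper_close();print(r.current_opening(),r.current_gripper_force(),r.current_contact_force(),r.current_moment(),r.current_clock())
r.servo_line([PX,PY,.365],speed=.15)
print(r.current_opening(),r.current_contact_force(),r.current_clock())
for n in("scene","top"):
    c=read_camera(n);np.savez(n+"e.npz",**c)
    if n=="scene":cv2.imwrite("pics/e.png",c["image"][60:360,200:560])
E
```

```text
1 [ 0.46  0.41 -0.06  1.11  0.    0.14]
-1 [ 0.46  0.41 -0.06  1.11  0.   -3.  ]
-0.12 None
0 [-0.69543375  0.56368914  0.34754432  1.73959401  0.48680766 -1.1185248 ]
0.1 [-0.61407233  0.52106498  0.06924861  1.4622334   0.51580126 -1.03182648]
[0.46494035 0.40227111 0.4632554  1.63178062 0.         0.13856378]
contact False [0.48462568 0.31379026 0.16226862]
0.029165701591481033 59.054285287857056 [-0.65756518 -0.38511026  2.381049  ] [-0.00403938 -0.0022398   0.00697739] 16.3833
0.02897815973176629 [ 1.04103195 -0.46405174 -1.20100938] 17.8917
```

View pics/e.png

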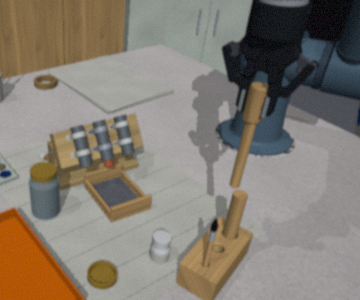

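The pusher is out of the block, with its foot at (237,185) in crop e. I check its axis from depth.

Run:
```python
from h import *
from station import *
print(r.current_ee_pos())
for n,cp in(("scene",None),("top",None)):
    c=np.load(n+"e.npz");Q=cloud(c);cx=c["xyz"]
    g=(np.hypot(Q[...,0]-PX,Q[...,1]-PY)<.03)&(Q[...,2]>.19)
    for lo,hi in((.19,.24),(.24,.28),(.28,.32),(.32,.35)):
        m=g&(Q[...,2]>lo)&(Q[...,2]<hi)
        if m.sum()>8:
            mu=Q[m].mean(0);u=mu[:2]-cx[:2];u/=np.linalg.norm(u)
            print(n,lo,m.sum(),mu.round(4),(mu[:2]+u*.009*np.pi/4).round(4),"minz",Q[m][:,2].min().round(4))
qp=np.load("qp.npy")
for s in(-.10,-.08,-.06,-.05,-.04,-.03,-.02):
    j=kin.solve_ik(tcp_foot(s),qp);print(s,None if j is None else j.round(2))
```

```text
[0.48365165 0.31342195 0.36419499]
scene 0.19 109 [0.489  0.3165 0.229 ] [0.4832 0.3124] minz 0.2169
scene 0.24 209 [0.4889 0.3165 0.2602] [0.4831 0.3124] minz 0.2401
scene 0.28 234 [0.4888 0.3166 0.3003] [0.4831 0.3125] minz 0.28
scene 0.32 181 [0.489  0.3167 0.3346] [0.4832 0.3127] minz 0.3207
top 0.19 15 [0.4823 0.3074 0.231 ] [0.482  0.3145] minz 0.224
top 0.24 24 [0.4812 0.3068 0.2582] [0.4809 0.3139] minz 0.2429
top 0.28 20 [0.4794 0.3067 0.2996] [0.4791 0.3138] minz 0.2829
-0.1 [-0.77  0.68  0.77  2.07  0.46 -1.19]
-0.08 [-0.75  0.65  0.66  2.    0.46 -1.18]
-0.06 [-0.74  0.62  0.57  1.93  0.47 -1.17]
-0.05 [-0.73  0.61  0.53  1.89  0.47 -1.16]
-0.04 [-0.73  0.6   0.49  1.86  0.48 -1.15]
-0.03 [-0.72  0.59  0.45  1.83  0.48 -1.14]
-0.02 [-0.71  0.58  0.42  1.8   0.48 -1.13]
```

Run:
```python
from h import *
from station import *
qp=np.load("qp.npy")
try: r.servo_line(tcp_foot(-.06),qp,speed=.22)
except r.Unreachable as e:
    print("unreach",e); r.movep(tcp_foot(-.06),qp)
r.servo_line(tcp_foot(-.02),qp,speed=.08)
print(r.current_ee_pos()-tcp_foot(-.02),r.current_clock(),r.current_opening())
axd=np.array([-S35,0,C35])
for n in("scene","top"):
    c=read_camera(n);np.savez(n+"f.npz",**c);Q=(cloud(c)-rk)@Mr-[-.027,0,.167]
    if n=="scene":cv2.imwrite("pics/f.png",cv2.resize(c["image"][110:260,220:400],None,fx=4,fy=4,interpolation=3))
    cam=(c["xyz"]-rk)@Mr-[-.027,0,.167]
    t=Q@axd
    perp=Q-t[...,None]*axd
    e1=np.array([C35,0,S35])
    a=perp@e1;b=Q[...,1]
    for lo,hi,ra in((-.09,-.01,.0165),(.03,.08,.009),(.08,.13,.009)):
        m=(t>lo)&(t<hi)&(np.hypot(a,b)<.024)
        if m.sum()<10: print(n,lo,m.sum());continue
        v=cam-np.median(t[m])*axd; w=np.array([v@e1-v@axd*0,v[1]]);w/=np.linalg.norm(w)
        print(n,lo,m.sum(),"axis offset mm",((np.array([a[m].mean(),b[m].mean()])-w*ra*np.pi/4)*1000).round(1),"tmin",(t[m].min()*1000).round(1))
```

```text
[-5.61284846e-06  1.83381585e-04  4.47251211e-04] 21.1167 0.028917549990484917
scene -0.09 481 axis offset mm [-3.9 -1.6] tmin -89.6
scene 0.03 144 axis offset mm [-0.9  0.6] tmin 30.3
scene 0.08 142 axis offset mm [-0.7  0.2] tmin 80.2
top -0.09 292 axis offset mm [-4.8  0.2] tmin -89.4
top 0.03 95 axis offset mm [0.2 0.5] tmin 30.3
top 0.08 99 axis offset mm [0.9 0.9] tmin 80.1
```

View pics/f.png

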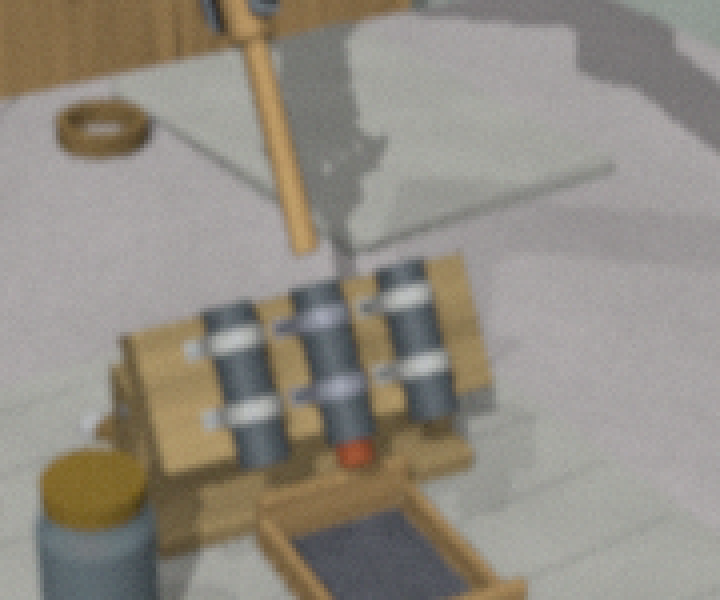

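The rod's foot at (305,250) lines up with the middle tube's axis, from (315,290) to (355,460). Entering now.

Run:
```python
from h import *
from station import *
print(r.servo_line(tcp_foot(.045),speed=.05,contact_N=5),r.current_contact_force(),(r.current_ee_pos()-tcp_foot(.045)).round(4),r.current_clock())
```

```text
False [ 0.06965404  0.94275771 -0.85939655] [ 0.0001 -0.0003  0.0002] 22.6667
```

Run:
```python
from h import *
from station import *
for s in(.055,.065,.075,.085,.095,.103):
    c=r.servo_line(tcp_foot(s),speed=.02,contact_N=28)
    print(s,c,r.current_contact_force().round(1),(r.current_contact_force()@d).round(1),((r.current_ee_pos()-tcp_foot(s))@d*1000).round(1),r.current_clock())
    if c: break
c=read_camera("scene");np.savez("g.npz",**c);cv2.imwrite("pics/g.png",cv2.resize(c["image"][110:260,220:400],None,fx=4,fy=4,interpolation=3))
```

```text
0.055 False [ 0.7  0.2 -0.7] 0.7 0.1 23.3167
0.065 False [ 0.6 -0.5 -0.7] 0.3 0.0 23.9667
0.075 False [-1.7 -5.2  8.9] -10.3 -1.9 24.6167
0.085 False [-1.3 -5.   8.6] -10.0 -1.9 25.2667
0.095 False [-0.4 -0.4 -1.4] 1.0 0.3 25.9167
0.103 False [-0.2 -1.  -0.5] -0.1 0.1 26.4667
```

View pics/g.png

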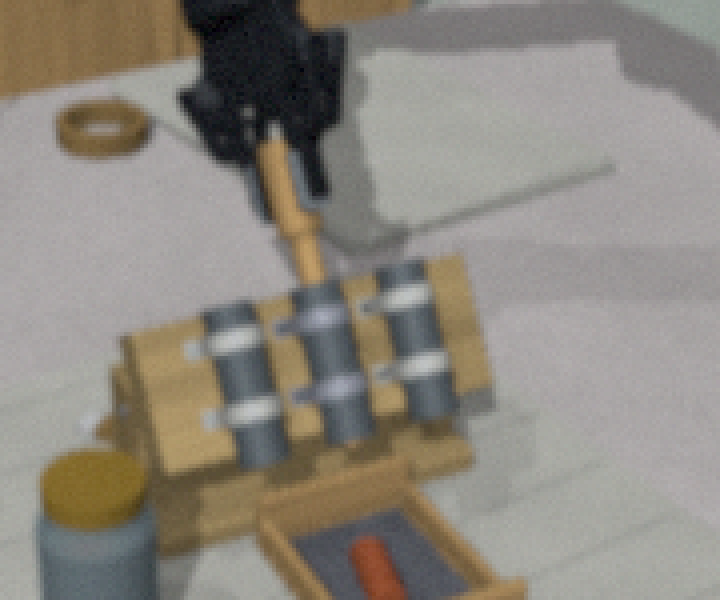

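The stick lies in the tray at (377,565); the push peaked at about 10 N. Withdrawing and going back over the block.

Run:
```python
from h import *
from station import *
qp=np.load("qp.npy");qg=np.load("qg.npy")
r.servo_line(tcp_foot(-.06),speed=.1)
r.servo_line([PX,PY,.365],qg,speed=.22);r.dwell(.2)
print(r.current_ee_pos(),r.current_opening(),r.current_clock())
c=read_camera("scene");np.savez("k.npz",**c);Q=cloud(c)
g=(np.hypot(Q[...,0]-PX,Q[...,1]-PY)<.03)&(Q[...,2]>.19)
for lo,hi in((.19,.24),(.24,.28),(.28,.32),(.32,.35)):
    m=g&(Q[...,2]>lo)&(Q[...,2]<hi);mu=Q[m].mean(0);print(mu.round(4),Q[m][:,2].min().round(4))
```

```text
[0.48412131 0.31311618 0.36513069] 0.028968916778040425 30.975
[0.4896 0.3161 0.2299] 0.2182
[0.4894 0.3163 0.2607] 0.2404
[0.4894 0.3165 0.3005] 0.2801
[0.4895 0.3164 0.3348] 0.3201
```

Run:
```python
from h import *
from station import *
r.servo_line([PX,PY,.215],speed=.15)
print(r.servo_line([PX,PY,.1622],speed=.04,contact_N=6),r.current_ee_pos(),r.current_contact_force())
```

```text
False [0.48424747 0.31370026 0.16254831] [0.46919268 0.3951652  0.20320567]
```

Run:
```python
from h import *
from station import *
open_gripper();r.dwell(.3)
r.servo_line([PX,PY,.30],speed=.12)
r.movep([.40,.12,.36],r.current_tcp_rot());r.dwell(.3)
print(r.current_clock(),r.current_opening())
c=read_camera("scene");cv2.imwrite("pics/z.png",cv2.resize(c["image"][150:360,200:480],None,fx=2.8,fy=2.8,interpolation=3))
```

```text
37.0167 0.08545756436834602
```

View pics/z.png

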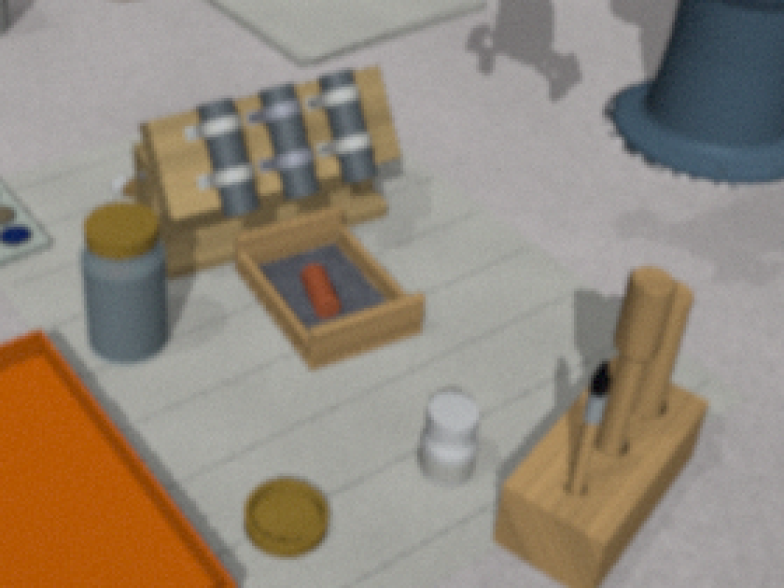

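The stick lies in the tray at (320,290). The pusher stands in the middle hole at (640,360), and the bystanders look undisturbed.

```bash
python3 -c "
from station import r
print(r.sign_off())"
```

```text
the job is handed in; nothing more can be done
None
```

The job is handed in at about 37 s: the stick lies in the tray under the middle tube after a push that read about 10 N, the pusher is back in its middle hole, and nothing else looked moved in the last picture.

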